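# Press the plug-in module home with the ratchet press

## Robot

A 6-joint arm with a two-finger parallel gripper is mounted at the origin on the work surface. World frame = base frame: x ahead of the robot, y to its left, z up, the work surface at z = 0. Lengths are in m, angles in rad, forces in N, time in s.
With the tool pointing down it reaches from about 0.35 to 0.975 m from the base axis. Payload 17.4 kg.
Tool frame: the origin (TCP) lies on the centre line of the jaws, within the pads' length; the fingertips stand 8 mm ahead of it and the grasp point (between the pads) lies 11 mm behind it; z points along the fingers, y is the line along which they close (so a half turn about z gives the same grasp; the last joint's range is limited). The gripper opens to 85 mm and grips with 20 to 120 N. Pads are 22 mm wide; open, the fingers measure 114 mm over their backs; the gripper's body (76 mm by 85 mm) begins 54 mm behind the grasp point. The pads swing forward as they close: fully open they stand 13 mm farther back than shut.
Start: joints at [1.183, 0.116, 1.442, -0, 1.584, -0.038], TCP at [0.231, 0.634, 0.212] pointing down, gripper open.
Joint ranges: [-2.83, 2.83], [-0.83, 2.19], [0.07, 2.5], [-1.14, 4.28], [0.01, 3], [-2.97, 2.97]. Speed limits (rad/s): [1.89, 1.89, 2.22, 3.14, 3.14, 3.14].

## Interface

Orientations are given as a unit quaternion [w, x, y, z].
In Python, from cell import * gives the robot as it stands.
- The arm moves only by the tool servo_tool, never from a script. Its argument "commands" is a list of rows, each a list of 5 numbers: the finger opening in m, from 0 to 0.0854, then the shift along the tool's x, y, z in m, then the turn about the tool's z in degrees. In form: [[grip, dx, dy, dz, twist], ...]. A call has 1 to 20 rows; each row is the pose to reach, as a shift and turn from the pose commanded when the call began, along the tool's axes at that moment; what a row does not reach only later rows make up. A row lasts 1/12 s, in which the tool goes at most 41.7 mm and 7.16 degrees, less where a joint would pass 70% of its speed; a pose out of reach is approached as far as the arm can. A call with a gripper value outside its range is refused whole. The fingers move at their own pace and stop on an object; "newtons" is the grip in N (left out, the last holds). Time passes only in rows, so rows that repeat a pose let the fingers close. It gives the time, the measured TCP pose, the force, the opening and the grip force at its end, in the units of the state.
- observe(): the state, without advancing time (a new reading comes with each control period).
- snapshot(name): name is "side" or "top" or "wrist"; returns a dict with "image" (384x512x3 uint8, blue, green, red), "fx", "fy", "cx", "cy" (pixels), "R" (3x3) and "t" (3): a world point X has camera coordinates R X + t. Camera axes: x right, y down, z forward; pixel columns grow to the right and rows downward; lengths in m; the calibration is good to about 2 mm. A picture is of the moment at which its call begins. There is no depth.
- sign_off(): hands the job in; it is judged then, once.
The state is a dict: "time_s": time; "joint_positions": joint angles; "qvel": joint speeds; "joint_torque": joint torques, N m; "tool_pos": TCP position; "tool_rot": TCP orientation; "force": force on the tool from outside, world axes, zero at the start; "wrist_torque": the same for the moment, N m; "finger_gap": opening from 0.0 (shut) to 1.0 (fully open); "gripper_force": force on a finger pad.
Only numpy, scipy, OpenCV 4.12 (cv2) and the standard library are available. Lean on these libraries where they do the work, as an engineer would, in place of code of your own. Each camera call takes 0.05 s, during which the arm holds its last target. There are 200 camera calls.

## Task

Use the bench ratchet press to push the plug-in module fully home in the trainer unit: pump the long trigger until you feel it go solid under a firm push, because the module can go no further, but never lean hard on it. Then press and hold the square release button until the jaw has sprung all the way back, and let go; do not push the jaw or the module by hand, and leave the other things on the bench alone.

Things in the scene. Friction and masses are not known exactly. Their poses are not given: they have to be found in the camera images.
- trigger_pad (a point): Press spot on the trigger: a black paddle 34 mm wide, 100 mm long, sticking out over the press's rear end (away from the trainer), rising 9 degrees to the rear. The point is on its top face, middle line, 30 mm from the free end, 105 mm above the table at rest. x along the press to the jaw, y across, z up. Nothing above 40 mm within 50 mm beside or behind; the press head begins 60 mm ahead
- trigger (a joint): Angle of the trigger, rad: 0 up; a full stroke is 0.31 (press spot 23 mm lower, 75 mm from the pivot), onto a rubber buffer of about 3 N/mm that yields a little more. Push straight down: 2 to 5 N free, up to 12 N while pushing the module, solid (often part-way) when the module is home; never over 30 N. Springs up by itself. A stroke past 0.28 gains one 8 mm tooth, kept when let fully up
- release_top (a point): Centre of the top of the release: a black square button 32 x 32 mm on the press head, 110 mm above the table, 131 mm from the trigger's press spot towards the jaw. Travel 7 mm straight down, 1 N rising to about 4 N, then a hard stop. Held down at least 6 mm it frees the ratchet and a spring draws the jaw fully back in about a second; let go early, it stops at the next tooth
- jaw (a joint): How far the jaw has advanced from its rearmost place, in m: 0 fully back, 0.052 its limit. The jaw is an aluminium block 16 x 56 x 56 mm on a steel bar with ratchet pins, which runs from the press head towards the module; teeth every 8 mm. It starts at 0, 0.0075 or 0.0155 and must reach 34 to 36 mm to bring the module home, depending on where the trainer stands.
- module_face (a point): Centre of the jaw-side face of the module's aluminium face plate (10 mm thick, 80 wide, 44 high), 68 mm above the table. The module is a plug-in circuit card in the guide on the white trainer unit in front of the jaw. Its x axis points away from the jaw, in the pushing direction.
- module (a joint): How far the module stands out of its home place, in m: 0 is fully home, with its face plate against the trainer's front frame; 0.010 to 0.016 at the start. It slides with about 7 N of friction and stays where it is left. A firm push, 12 to 20 N on the trigger once it is solid, seats it (jaw on module over 9 N).
- driver_tool: Bystander: screwdriver 170 mm long with black handle, lying on the table beside the press on the robot's side.
- spare_module: Bystander: spare green circuit card about 95 x 70 x 30 mm with an aluminium face plate, lying on the table beside the press on the far side.
- banana_plug: Bystander: black plug with brass pin, 55 mm long and 16 mm thick, lying on the press's bed plate beside the head.
- meter: Bystander: grey hand multimeter 160 x 80 x 42 mm.
- mouse: Bystander: round black computer mouse 62 mm across.
- mug: Bystander: white mug 80 mm across, 95 mm high.
- screw_jar: Bystander: clear jar with black cap, 56 mm across, 70 mm high.

How it is judged:
On the way, in this order (a step that is already met when the one before it is completed fails the run):
1. the jaw presses the module fully home, firmly (value of joint module below 0.0015 m and contact force between jaw and module above 9 N), for 0.1 s.
2. the jaw has been released and is all the way back (value of joint jaw below 0.003 m), for 0.1 s.
At the end, for the whole second after the job is handed in: The module is home within 1.5 mm, the jaw is back within 3 mm of its rearmost place and at rest, and the trigger is up (within 0.04 rad) (value of joint module below 0.0015 m and value of joint jaw below 0.003 m and value of joint trigger below 0.04 rad and velocity of joint jaw below 0.01 m/s); the robot touches nothing.
It fails at once if more than 30 N on the trigger (contact force between the fingers and trigger above 30 N).
It fails at once if the robot pushes the jaw or the module (contact force between any of the fingers, the arm and jaw above 2 N or contact force between any of the fingers, the arm and module above 2 N).
It fails at once if a bystander is moved more than 15 mm (distance of any of driver_tool, spare_module, banana_plug, meter, mouse, mug, screw_jar from where it was at the start of the episode above 0.015 m).
It also fails if it takes over 46 s, if anything falls off the work surface, if the arm or the gripper's body presses on something with over 40 N, if the wrist force passes 120 N, or if a joint passes its speed limit or range.

## Working session

There is one attempt and no reset: what is moved stays moved. The work goes in short steps, Python scripts to look and compute and a tool call to move; the robot and the scene stay as the last step left them, time stands still between calls to the robot, and variables do not carry over. Pictures are saved under pics/ and viewed, at most 10 in all, crops included, and the job is handed in when it is done.

Besides the shell and the picture viewer there is one more tool, called in YAML: its name, and indented under it one key for each argument. servo_tool: Moves the arm, as the interface text tells. Its arguments: {"type":"object","properties":{"commands":{"type":"array"},"newtons":{"type":"number"}},"required":["commands"]}

```bash
mkdir -p pics; python3 - <<'E'
from cell import *
import cv2,pickle
d={}
for n in("top","side"):
    s=snapshot(n);d[n]=s;cv2.imwrite(f"pics/{n}0.png",s["image"])
pickle.dump(d,open("s0.pkl","wb"))
o=observe();print(o["time_s"],o["tool_pos"],o["tool_rot"],o["force"],o["finger_gap"])
E
```

```text
0.1 [0.23128246 0.63393727 0.21155354] [-1.01063261e-04  1.74001070e-01  9.84745327e-01 -5.07762796e-04] [-0.11438475  0.22763887 -0.07023504] 0.9993835539910214
```

View pics/top0.png

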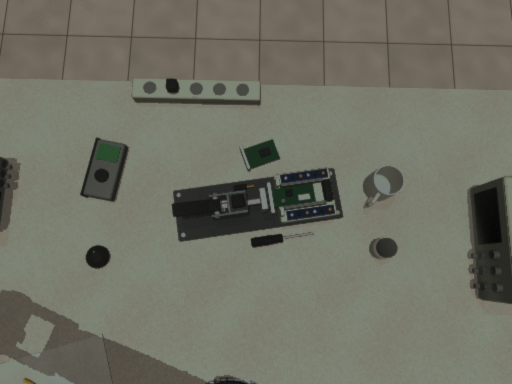

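View pics/side0.png

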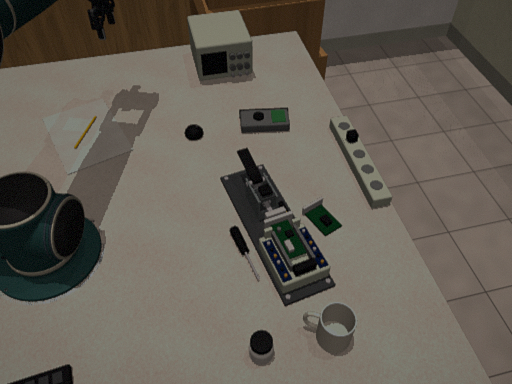

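The top view shows the press along columns 173–340: trigger paddle at about (195,208), head at (235,203), and module and trainer at (305,195). In the side view the trigger is at (250,165). I'll enlarge both.

```bash
python3 - <<'E'
import cv2,pickle,numpy as np
d=pickle.load(open("s0.pkl","rb"))
a=cv2.resize(d["top"]["image"][165:245,165:285],None,fx=6,fy=6,interpolation=cv2.INTER_CUBIC)[:,:]
b=cv2.resize(d["side"]["image"][140:230,215:305],None,fx=6,fy=6,interpolation=cv2.INTER_CUBIC)
g=lambda m:np.clip(255*(m/255.)**.5,0,255).astype(np.uint8)
cv2.imwrite("pics/ta.png",g(a));cv2.imwrite("pics/sb.png",g(b))
for n in d:
    s=d[n];R=np.array(s["R"]);print(n,s["fx"],s["cx"],s["cy"],(-R.T@s["t"]).round(3),R.round(2).tolist())
E
```

```text
top 396.35738291809383 246.5412690301955 195.36179624217286 [ 0.419 -0.024  1.079] [[0.02, -1.0, 0.01], [-0.98, -0.02, -0.18], [0.18, -0.01, -0.98]]
side 460.8653799598763 260.5227320026366 192.7500255607282 [ 0.375 -0.771  1.025] [[0.97, -0.24, 0.01], [-0.18, -0.74, -0.65], [0.16, 0.63, -0.76]]
```

View pics/ta.png

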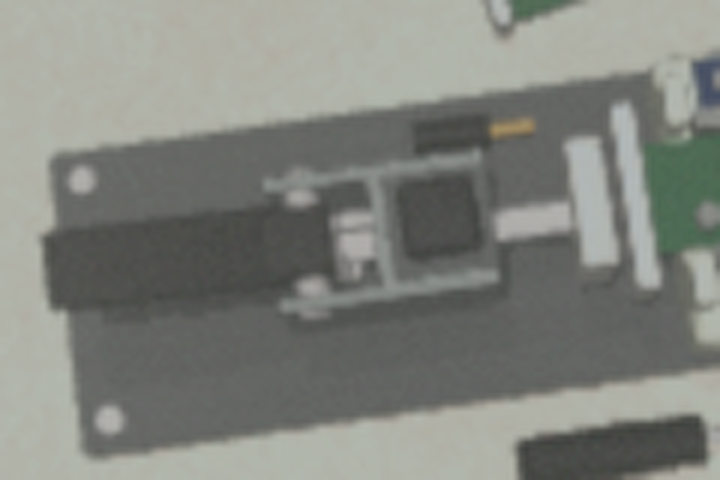

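View pics/sb.png

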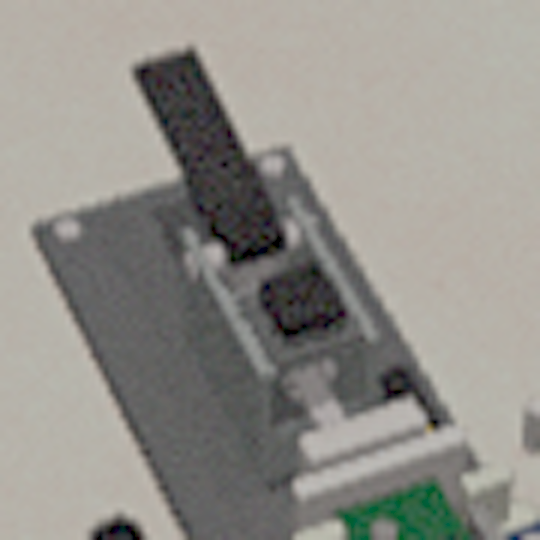

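The top crop shows the trigger's free end from (45,233) to (53,310) and the button centred at (441,216). The side crop shows the free end mid at (164,58) and the button at (303,298). The jaw stands at about (595,203), just short of the module plate.

```bash
cat >h.py <<'E'
import numpy as np,pickle
def ray(s,u,v):
    R=np.array(s["R"]);return -R.T@np.array(s["t"]),R.T@np.array([(u-s["cx"])/s["fx"],(v-s["cy"])/s["fy"],1])
def onz(s,u,v,z):
    c,r=ray(s,u,v);return c+r*(z-c[2])/r[2]
def two(a,b):
    A=[];B=[]
    for c,r in(a,b):
        r=r/np.linalg.norm(r);P=np.eye(3)-np.outer(r,r);A.append(P);B.append(P@c)
    return np.linalg.solve(sum(A),sum(B))
E
python3 - <<'E'
from h import *
from scipy.spatial.transform import Rotation as Ro
d=pickle.load(open("s0.pkl","rb"));T,S=d["top"],d["side"]
tp=lambda x,y:((x+.5)/6-.5+165,(y+.5)/6-.5+165)
sp=lambda x,y:((x+.5)/6-.5+215,(y+.5)/6-.5+140)
e=onz(T,*tp(49,271),.1097);b=onz(T,*tp(441,216),.110);jf=onz(T,*tp(592,203),.096)
e2=onz(S,*sp(164,58),.1097);b2=onz(S,*sp(303,298),.110)
print("end",e,e2,two(ray(T,*tp(49,271)),ray(S,*sp(164,58))))
print("btn",b,b2,two(ray(T,*tp(441,216)),ray(S,*sp(303,298))))
print("expect end-btn .1606",np.linalg.norm((e-b)[:2]),np.linalg.norm((e2-b2)[:2]))
E1=(e+e2)/2;B=(b+b2)/2
u=(B-E1);u[2]=0;u/=np.linalg.norm(u);p=B-.131*u
print("u",u,np.degrees(np.arctan2(u[1],u[0])),"pad",p)
Rm=Ro.from_quat([1.74e-1,.984745,-5e-4,-1e-4]).as_matrix();print("tool axes",Rm.round(3).tolist())
tcp=np.array([.23128,.63394,.21155])
for n,q in(("pad",p),("btn",B)):
    q=q.copy();q[2]=.105 if n=="pad" else .110
    print(n,"tool shift",(Rm.T@(q-tcp)).round(4))
E
```

```text
end [0.55600349 0.1518581  0.1097    ] [0.55831584 0.15293797 0.1097    ] [0.55693525 0.15157212 0.11098893]
btn [ 0.58236418 -0.00862889  0.11      ] [ 0.58484061 -0.00801954  0.11      ] [ 0.5834466  -0.00872475  0.11075276]
expect end-btn .1606 0.16263751159861675 0.16312841960628452
u [ 0.16234192 -0.98673456  0.        ] -80.65714409301249 pad [0.56233561 0.12093801 0.11      ]
tool axes [[-0.939, 0.343, -0.0], [0.343, 0.939, -0.001], [0.0, -0.001, -1.0]]
pad tool shift [-0.4868 -0.3684  0.1069]
btn tool shift [-0.5511 -0.4825  0.102 ]
```

servo_tool:
  commands:
    - [0, -0.1, -0.075, 0.0, 7]
    - [0, -0.2, -0.15, 0.0, 14]
    - [0, -0.487, -0.368, 0.04, 61]
    - [0, -0.487, -0.368, 0.04, 61]
    - [0, -0.487, -0.368, 0.04, 61]
    - [0, -0.487, -0.368, 0.04, 61]
    - [0, -0.487, -0.368, 0.04, 61]
    - [0, -0.487, -0.368, 0.04, 61]
    - [0, -0.487, -0.368, 0.04, 61]
    - [0, -0.487, -0.368, 0.04, 61]
    - [0, -0.487, -0.368, 0.04, 61]
    - [0, -0.487, -0.368, 0.04, 61]
    - [0, -0.487, -0.368, 0.04, 61]
    - [0, -0.487, -0.368, 0.04, 61]
    - [0, -0.487, -0.368, 0.04, 61]
    - [0, -0.487, -0.368, 0.04, 61]
    - [0, -0.487, -0.368, 0.04, 61]
    - [0, -0.487, -0.368, 0.04, 61]
    - [0, -0.487, -0.368, 0.04, 61]
    - [0, -0.487, -0.368, 0.04, 61]

```text
time_s: 1.77
tool_pos: [0.5623, 0.1225, 0.1724]
tool_rot: [0.0, 0.649, 0.761, 0.0]
force: [-0.5, 0.8, -0.4]
finger_gap: -0.002
gripper_force: 0.0
```

```bash
python3 - <<'E'
from cell import *
from h import *
import cv2
from scipy.spatial.transform import Rotation as Ro
s=snapshot("wrist");o=observe();pickle.dump((s,o),open("s1.pkl","wb"))
w,x,y,z=o["tool_rot"];M=Ro.from_quat([x,y,z,w]).as_matrix()
p=o["tool_pos"];print(o["time_s"],p,M.round(3).tolist(),o["force"],o["finger_gap"])
for n,q in(("pad",[.5623,.1209,.105]),("btn",[.5836,-.0083,.11])):print(n,(M.T@(np.array(q)-p)).round(4))
cv2.imwrite("pics/w1.png",np.clip(255*(s["image"]/255.)**.6,0,255).astype(np.uint8))
E
```

```text
1.8167 [0.56233769 0.12246211 0.17239132] [[-0.157, 0.988, 0.0], [0.988, 0.157, 0.0], [0.0, 0.0, -1.0]] [-0.52981806  0.44664859  0.24924205] -0.001739304302677389
pad [-0.0015 -0.0003  0.0674]
btn [-0.1325  0.0004  0.0624]
```

View pics/w1.png

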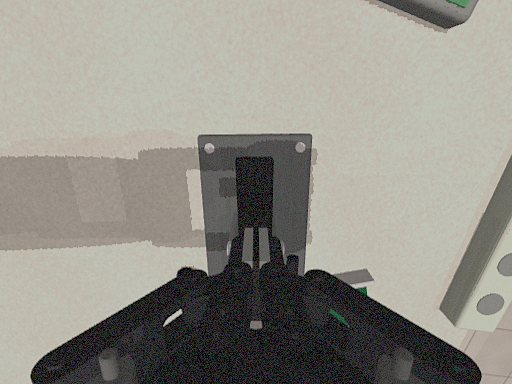

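The wrist view shows the gripper centred over the paddle at column 255, with the head below it. I'll go down onto the trigger.

servo_tool:
  commands:
    - [0, -0.001, 0, 0.025, 0]
    - [0, -0.001, 0, 0.045, 0]
    - [0, -0.001, 0, 0.052, 0]
    - [0, -0.001, 0, 0.056, 0]
    - [0, -0.001, 0, 0.06, 0]
    - [0, -0.001, 0, 0.062, 0]
    - [0, -0.001, 0, 0.064, 0]
    - [0, -0.001, 0, 0.064, 0]

```text
time_s: 2.48
tool_pos: [0.5631, 0.1206, 0.1086]
tool_rot: [0.0, 0.65, 0.76, 0.0]
force: [-1.5, -0.4, -0.0]
finger_gap: -0.0
gripper_force: 0.0
```

servo_tool:
  commands:
    - [0, 0, 0, 0.002, 0]
    - [0, 0, 0, 0.004, 0]
    - [0, 0, 0, 0.005, 0]
    - [0, 0, 0, 0.005, 0]

```text
time_s: 2.82
tool_pos: [0.5628, 0.1205, 0.103]
tool_rot: [-0.0, 0.65, 0.76, -0.0]
force: [0.0, 0.6, -0.1]
finger_gap: 0.001
gripper_force: 0.0
```

```bash
python3 - <<'E'
from cell import *
import cv2,numpy as np
a=snapshot("side");b=snapshot("wrist");print([observe()["force"].round(2) for _ in range(1)])
A=cv2.resize(a["image"][110:220,205:305],None,fx=4,fy=4,interpolation=cv2.INTER_CUBIC)
B=b["image"][100:320,150:350];B=cv2.resize(B,(400,440))
cv2.imwrite("pics/c2.png",np.clip(255*(np.hstack([A,B])/255.)**.45,0,255).astype(np.uint8))
E
```

```text
[array([ 0.73, -0.25, -0.53])]
```

View pics/c2.png

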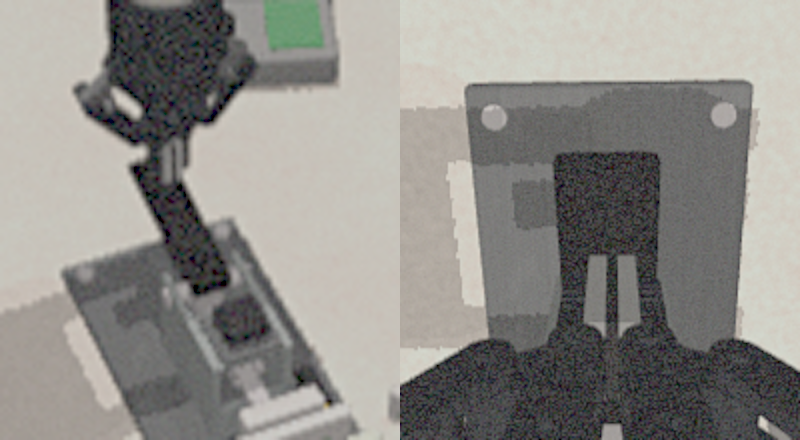

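The side view shows the fingers on or just above the paddle at about (172,185), and the wrist view shows them centred on it. I'll continue down.

servo_tool:
  commands:
    - [0, 0, 0, 0.002, 0]
    - [0, 0, 0, 0.004, 0]
    - [0, 0, 0, 0.005, 0]
    - [0, 0, 0, 0.005, 0]

```text
time_s: 3.25
tool_pos: [0.5627, 0.1205, 0.0978]
tool_rot: [-0.0, 0.65, 0.76, -0.0]
force: [-0.3, -0.0, 0.2]
finger_gap: 0.0
gripper_force: 0.0
```

servo_tool:
  commands:
    - [0, 0, 0, 0.002, 0]
    - [0, 0, 0, 0.003, 0]
    - [0, 0, 0, 0.003, 0]

```text
time_s: 3.5
tool_pos: [0.5628, 0.1205, 0.0949]
tool_rot: [-0.0, 0.65, 0.76, -0.0]
force: [-0.7, -0.1, -0.2]
finger_gap: 0.002
gripper_force: 0.0
```

```bash
python3 - <<'E'
from cell import *
import cv2,numpy as np
a=snapshot("side");b=snapshot("wrist");f=[]
for _ in range(4): f.append(observe()["force"].round(2)); snapshot("top")
print(f)
A=cv2.resize(a["image"][110:220,205:305],None,fx=4,fy=4,interpolation=cv2.INTER_CUBIC)
B=b["image"][100:320,150:350];B=cv2.resize(B,(400,440))
cv2.imwrite("pics/c3.png",np.clip(255*(np.hstack([A,B])/255.)**.45,0,255).astype(np.uint8))
E
```

```text
[array([-0.59, -0.96, -0.34]), array([-0.54, -1.03,  0.15]), array([0.76, 0.92, 0.18]), array([-0.55, -1.01, -0.06])]
```

View pics/c3.png

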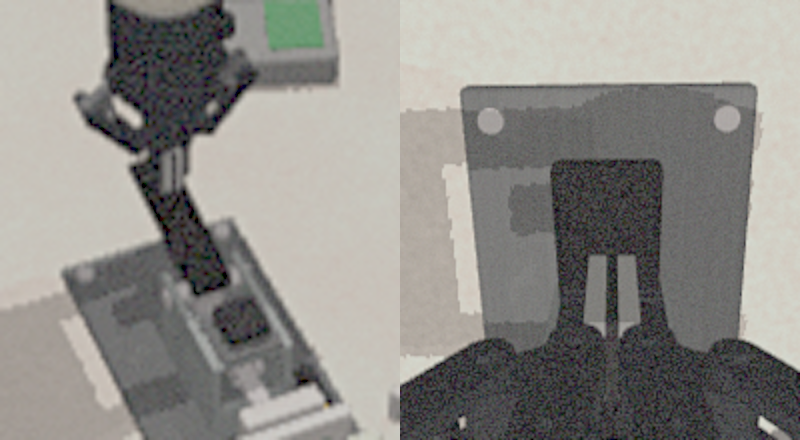

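The paddle has not moved between the two pictures: its free end is still at (131,165). The fingers are drawn in front of it with their tips at about (172,190), so there is no contact yet. I'll check the tip height by projection.

```bash
python3 - <<'E'
from h import *
d=pickle.load(open("s0.pkl","rb"));s=d["side"]
for z in (.08,.087,.095,.105,.115):
    c=np.array(s["R"])@np.array([.5628,.1205,z])+s["t"];u=c[:2]/c[2]*s["fx"]+[s["cx"],s["cy"]]
    print(z,((u-[205,110])*4).round())
E
```

```text
0.08 [165. 217.]
0.087 [165. 210.]
0.095 [164. 202.]
0.105 [164. 192.]
0.115 [164. 182.]
```

servo_tool:
  commands:
    - [0, 0, 0, 0.002, 0]
    - [0, 0, 0, 0.004, 0]
    - [0, 0, 0, 0.004, 0]

```text
time_s: 4.05
tool_pos: [0.5627, 0.1205, 0.0906]
tool_rot: [-0.0, 0.65, 0.76, -0.0]
force: [-0.9, 0.0, -0.9]
finger_gap: 0.002
gripper_force: 0.0
```

servo_tool:
  commands:
    - [0, 0, 0, 0.002, 0]
    - [0, 0, 0, 0.004, 0]
    - [0, 0, 0, 0.004, 0]

```text
time_s: 4.3
tool_pos: [0.5627, 0.1205, 0.0866]
tool_rot: [-0.0, 0.65, 0.76, -0.0]
force: [-0.5, -0.1, -0.7]
finger_gap: 0.001
gripper_force: 0.0
```

```bash
python3 - <<'E'
from cell import *
import cv2,numpy as np
a=snapshot("side");b=snapshot("wrist");f=[]
for _ in range(4): f.append(observe()["force"].round(2)); snapshot("top")
print(f)
A=cv2.resize(a["image"][110:220,205:305],None,fx=4,fy=4,interpolation=cv2.INTER_CUBIC)
B=b["image"][100:320,150:350];B=cv2.resize(B,(400,440))
cv2.imwrite("pics/c4.png",np.clip(255*(np.hstack([A,B])/255.)**.35,0,255).astype(np.uint8))
E
```

```text
[array([ 0.15, -0.15,  0.25]), array([-1.06, -0.21, -0.11]), array([-0.57,  0.45,  0.36]), array([-0.14,  0.89, -0.13])]
```

View pics/c4.png

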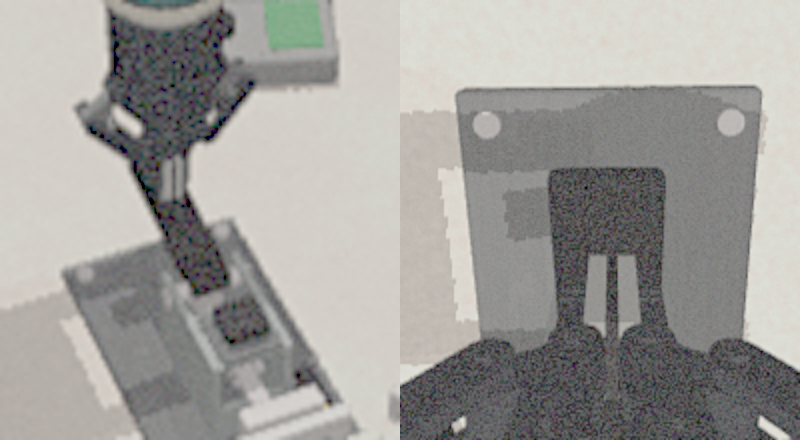

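The side view shows the fingertips over the paddle and the lower end of the trigger unchanged at (207,292). In the wrist view the fingertip is at (612,255), which is pixel (256,227) in the original. I'll check this against the calibration.

```bash
python3 - <<'E'
from cell import *
from h import *
import cv2
d=pickle.load(open("s0.pkl","rb"));s1,o1=pickle.load(open("s1.pkl","rb"))
def proj(s,X):
    c=np.array(s["R"])@np.array(X)+s["t"];return (c[:2]/c[2]*s["fx"]+[s["cx"],s["cy"]]).round(1)
p=o1["tool_pos"];R=np.array(s1["R"]);print("wcam",(-R.T@s1["t"]-p).round(3),s1["fx"],R.round(2).tolist())
for k in(-.02,-.01,0,.008,.016):print(k,proj(s1,p-[0,0,k]))
print("pad end",proj(s1,[.5575,.1505,.1097]),"pad",proj(s1,[.5623,.1209,.105]))
w=snapshot("wrist");o=observe();p=o["tool_pos"];cv2.imwrite("pics/w5.png",w["image"])
for z in(.11,.105,.1,.09,.08):print("now end",z,proj(w,[.5572,.1515,z]))
print("holes z0?",o["time_s"],o["joint_torque"].round(1),p)
t=snapshot("top");print("top TCP",proj(t,p))
A=cv2.resize(t["image"][165:245,165:265],None,fx=4,fy=4,interpolation=cv2.INTER_CUBIC)
B=cv2.resize(d["top"]["image"][165:245,165:265],None,fx=4,fy=4,interpolation=cv2.INTER_CUBIC)
cv2.imwrite("pics/t5.png",np.clip(255*(np.hstack([A,B])/255.)**.4,0,255).astype(np.uint8))
E
```

```text
wcam [-0.014  0.08   0.162] 264.27401350445143 [[0.99, 0.16, 0.0], [0.15, -0.94, 0.32], [0.05, -0.31, -0.95]]
-0.02 [257.3 239.6]
-0.01 [257.2 231.7]
0 [257.1 224.7]
0.008 [257.1 219.6]
0.016 [257.  214.9]
pad end [256.3 162.6] pad [256.4 193.3]
now end 0.11 [255.8 192. ]
now end 0.105 [255.8 189.1]
now end 0.1 [255.8 186.4]
now end 0.09 [255.8 181.5]
now end 0.08 [255.8 177. ]
holes z0? 4.65 [ -0.  -57.1 -60.3  -0.    0.   -0. ] [0.56292618 0.12055754 0.08729898]
top TCP [186.8 208.6]
```

View pics/t5.png

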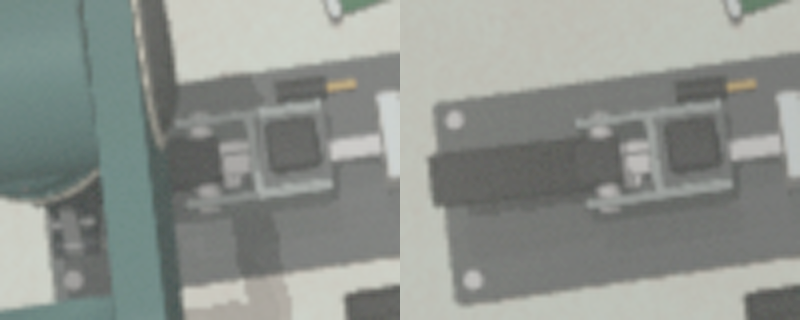

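```bash
cat >>h.py <<'E'
import cv2
def endrow(im):
    g=cv2.GaussianBlur(cv2.cvtColor(im,cv2.COLOR_BGR2GRAY),(3,3),0)[:,246:266].mean(1)
    gr=np.diff(g[140:215]);return g,140+int(gr.argmin())
E
python3 - <<'E'
from h import *
s1,o1=pickle.load(open("s1.pkl","rb"))
w=cv2.imread("pics/w5.png")
for im in(s1["image"],w):
    g,r=endrow(im);print(r,g[145:215:2].round().astype(int).tolist())
def proj(s,X):
    c=np.array(s["R"])@np.array(X)+s["t"];return (c[:2]/c[2]*s["fx"]+[s["cx"],s["cy"]])
u=np.array([.162,-.987,0]);e0=np.array([.5575,.1505,0])
# rows of the end in the earlier crops
p0=o1["tool_pos"]
for n,z,row in(("w1",.1724,None),("c2",.103,176.5),("c3",.0949,180),("c4",.0866,184)):
    s=dict(s1);s["t"]=np.array(s1["t"])+np.array(s1["R"])@(p0-np.array([.5628,.1205,z]) if n!="w1" else 0*p0)
    if row is None: row=endrow(s1["image"])[1]+.5
    for off in(0,.004):
        zs=np.linspace(.04,.13,181);rr=[proj(s,e0-u*off+[0,0,q])[1] for q in zs]
        print(n,off,"row",row,"z end",zs[np.abs(np.array(rr)-row).argmin()])
E
```

```text
156 [40, 37, 36, 36, 36, 35, 14, 9, 10, 10, 10, 11, 11, 11, 10, 11, 10, 11, 10, 11, 10, 10, 10, 11, 8, 8, 9, 10, 8, 10, 8, 8, 10, 9, 8]
142 [38, 44, 39, 38, 38, 39, 39, 39, 39, 40, 38, 39, 39, 39, 39, 39, 39, 38, 40, 23, 8, 9, 11, 12, 11, 10, 11, 10, 10, 11, 11, 12, 11, 10, 11]
w1 0 row 156.5 z end 0.08399999999999999
w1 0.004 row 156.5 z end 0.10300000000000001
c2 0 row 176.5 z end 0.0905
c2 0.004 row 176.5 z end 0.10450000000000001
c3 0 row 180 z end 0.091
c3 0.004 row 180 z end 0.10400000000000001
c4 0 row 184 z end 0.091
c4 0.004 row 184 z end 0.10350000000000001
```

servo_tool:
  commands:
    - [0, 0.004, 0, 0.002, 0]
    - [0, 0.004, 0, 0.004, 0]
    - [0, 0.004, 0, 0.004, 0]

```text
time_s: 4.95
tool_pos: [0.5622, 0.1248, 0.0829]
tool_rot: [-0.0, 0.65, 0.76, 0.0]
force: [0.5, 1.6, 2.2]
finger_gap: -0.001
gripper_force: 1.1
```

servo_tool:
  commands:
    - [0, 0, 0, 0.002, 0]
    - [0, 0, 0, 0.003, 0]
    - [0, 0, 0, 0.003, 0]

```text
time_s: 5.2
tool_pos: [0.5623, 0.1246, 0.0801]
tool_rot: [-0.0, 0.65, 0.76, 0.0]
force: [0.1, 0.6, 2.1]
finger_gap: -0.001
gripper_force: 1.5
```

servo_tool:
  commands:
    - [0, 0, 0, 0.002, 0]
    - [0, 0, 0, 0.003, 0]
    - [0, 0, 0, 0.003, 0]

```text
time_s: 5.45
tool_pos: [0.5623, 0.1245, 0.0771]
tool_rot: [-0.0, 0.65, 0.76, 0.0]
force: [0.3, 2.2, 3.8]
finger_gap: -0.003
gripper_force: 1.8
```

```bash
python3 - <<'E'
from cell import *
from h import *
w=snapshot("wrist");o=observe();g,_=endrow(w["image"]);r=np.diff(g[170:205]).argmin()+170.5
u=np.array([.162,-.987,0]);e=np.array([.5575,.1505,0])-.0055*u
def proj(s,X):
    c=np.array(s["R"])@np.array(X)+s["t"];return (c[:2]/c[2]*s["fx"]+[s["cx"],s["cy"]])
print(r,[(z,proj(w,e+[0,0,z])[1].round(1)) for z in(.07,.08,.09,.1,.11)],o["force"],o["tool_pos"])
E
```

```text
187.5 [(0.07, np.float64(176.5)), (0.08, np.float64(180.9)), (0.09, np.float64(185.9)), (0.1, np.float64(191.4)), (0.11, np.float64(197.8))] [0.5020156  2.39712125 3.33833025] [0.56231679 0.12450381 0.07714827]
```

Contact came at TCP z of about 0.087, so the shut fingertips sit about 18 mm behind where the text puts them. I'll continue the first stroke.

servo_tool:
  commands:
    - [0, 0, 0, 0.002, 0]
    - [0, 0, 0, 0.004, 0]
    - [0, 0, 0, 0.006, 0]
    - [0, 0, 0, 0.008, 0]
    - [0, 0, 0, 0.009, 0]
    - [0, 0, 0, 0.01, 0]
    - [0, 0, 0, 0.01, 0]

```text
time_s: 6.08
tool_pos: [0.5624, 0.1246, 0.0673]
tool_rot: [0.0, 0.65, 0.76, 0.0]
force: [-1.0, 2.7, 8.2]
finger_gap: 0.0
gripper_force: 4.3
```

servo_tool:
  commands:
    - [0, 0, 0, 0.001, 0]
    - [0, 0, 0, 0.002, 0]
    - [0, 0, 0, 0.002, 0]

```text
time_s: 6.33
tool_pos: [0.5624, 0.1245, 0.0653]
tool_rot: [0.0, 0.65, 0.76, 0.0]
force: [-0.9, 2.9, 8.4]
finger_gap: -0.001
gripper_force: 4.3
```

servo_tool:
  commands:
    - [0, 0, 0, 0.001, 0]
    - [0, 0, 0, 0.002, 0]
    - [0, 0, 0, 0.002, 0]

```text
time_s: 6.58
tool_pos: [0.5624, 0.1245, 0.0634]
tool_rot: [0.0, 0.65, 0.76, 0.0]
force: [-2.0, 2.7, 9.1]
finger_gap: -0.002
gripper_force: 4.5
```

servo_tool:
  commands:
    - [0, 0, 0, 0.001, 0]
    - [0, 0, 0, 0.001, 0]

```text
time_s: 6.75
tool_pos: [0.5624, 0.1244, 0.0624]
tool_rot: [0.0, 0.65, 0.76, 0.0]
force: [-1.2, 2.2, 9.4]
finger_gap: -0.003
gripper_force: 4.6
```

servo_tool:
  commands:
    - [0, 0, 0, 0.001, 0]
    - [0, 0, 0, 0.001, 0]

```text
time_s: 6.92
tool_pos: [0.5625, 0.1244, 0.0616]
tool_rot: [0.0, 0.65, 0.76, 0.0]
force: [-2.0, 1.6, 12.1]
finger_gap: 0.003
gripper_force: 5.6
```

servo_tool:
  commands:
    - [0, 0, 0, 0.001, 0]
    - [0, 0, 0, 0.001, 0]

```text
time_s: 7.08
tool_pos: [0.5625, 0.1243, 0.0608]
tool_rot: [0.0, 0.65, 0.76, 0.0]
force: [-2.9, 0.5, 12.9]
finger_gap: 0.004
gripper_force: 6.7
```

Force jumped at 0.0616, so the buffer is reached and the stroke is full. I'll let it fully up and start stroke 2.

servo_tool:
  commands:
    - [0, 0, 0, -0.008, 0]
    - [0, 0, 0, -0.016, 0]
    - [0, 0, 0, -0.024, 0]
    - [0, 0, 0, -0.031, 0]
    - [0, 0, 0, -0.032, 0]
    - [0, 0, 0, -0.032, 0]
    - [0, 0, 0, -0.032, 0]

```text
time_s: 7.67
tool_pos: [0.5621, 0.1244, 0.0918]
tool_rot: [-0.0, 0.65, 0.76, -0.0]
force: [-0.4, 0.1, 0.2]
finger_gap: -0.0
gripper_force: 0.0
```

servo_tool:
  commands:
    - [0, 0, 0, 0.003, 0]
    - [0, 0, 0, 0.006, 0]
    - [0, 0, 0, 0.008, 0]
    - [0, 0, 0, 0.01, 0]
    - [0, 0, 0, 0.012, 0]
    - [0, 0, 0, 0.014, 0]
    - [0, 0, 0, 0.014, 0]

```text
time_s: 8.25
tool_pos: [0.5623, 0.1246, 0.0779]
tool_rot: [-0.0, 0.65, 0.76, 0.0]
force: [0.0, 3.4, 3.8]
finger_gap: 0.002
gripper_force: 1.8
```

servo_tool:
  commands:
    - [0, 0, 0, 0.001, 0]
    - [0, 0, 0, 0.002, 0]
    - [0, 0, 0, 0.003, 0]
    - [0, 0, 0, 0.004, 0]
    - [0, 0, 0, 0.004, 0]

```text
time_s: 8.67
tool_pos: [0.5623, 0.1248, 0.0745]
tool_rot: [-0.0, 0.65, 0.76, 0.0]
force: [-3.2, 4.6, 7.8]
finger_gap: -0.001
gripper_force: 3.6
```

servo_tool:
  commands:
    - [0, 0, 0, 0.001, 0]
    - [0, 0, 0, 0.002, 0]
    - [0, 0, 0, 0.003, 0]
    - [0, 0, 0, 0.004, 0]
    - [0, 0, 0, 0.004, 0]

```text
time_s: 9.08
tool_pos: [0.5624, 0.1249, 0.0707]
tool_rot: [-0.0, 0.65, 0.76, 0.0]
force: [-2.2, 4.8, 9.1]
finger_gap: -0.0
gripper_force: 4.4
```

servo_tool:
  commands:
    - [0, 0, 0, 0.001, 0]
    - [0, 0, 0, 0.002, 0]
    - [0, 0, 0, 0.003, 0]
    - [0, 0, 0, 0.004, 0]
    - [0, 0, 0, 0.004, 0]

```text
time_s: 9.5
tool_pos: [0.5624, 0.1249, 0.0667]
tool_rot: [0.0, 0.65, 0.76, 0.0]
force: [-2.7, 4.8, 8.9]
finger_gap: -0.004
gripper_force: 4.5
```

servo_tool:
  commands:
    - [0, 0, 0, 0.001, 0]
    - [0, 0, 0, 0.002, 0]
    - [0, 0, 0, 0.003, 0]
    - [0, 0, 0, 0.004, 0]
    - [0, 0, 0, 0.0045, 0]
    - [0, 0, 0, 0.0045, 0]

```text
time_s: 10.0
tool_pos: [0.5625, 0.1247, 0.0623]
tool_rot: [0.0, 0.65, 0.76, 0.0]
force: [-1.6, 3.2, 8.7]
finger_gap: -0.002
gripper_force: 4.7
```

servo_tool:
  commands:
    - [0, 0, 0, 0.001, 0]
    - [0, 0, 0, 0.0015, 0]
    - [0, 0, 0, 0.0015, 0]

```text
time_s: 10.25
tool_pos: [0.5626, 0.1246, 0.0611]
tool_rot: [0.0, 0.65, 0.76, 0.0]
force: [-3.6, 3.0, 12.2]
finger_gap: 0.002
gripper_force: 6.3
```

servo_tool:
  commands:
    - [0, 0, 0, -0.008, 0]
    - [0, 0, 0, -0.016, 0]
    - [0, 0, 0, -0.024, 0]
    - [0, 0, 0, -0.031, 0]
    - [0, 0, 0, -0.031, 0]
    - [0, 0, 0, -0.031, 0]
    - [0, 0, 0, -0.031, 0]

```text
time_s: 10.83
tool_pos: [0.5621, 0.1244, 0.0908]
tool_rot: [-0.0, 0.65, 0.76, -0.0]
force: [-0.3, -0.6, -0.4]
finger_gap: 0.002
gripper_force: 0.0
```

```bash
python3 - <<'E'
from cell import *
from h import *
d=pickle.load(open("s0.pkl","rb"));t=snapshot("top");pickle.dump(t,open("t6.pkl","wb"))
f=lambda im:cv2.resize(im[180:225,235:315],None,fx=5,fy=5,interpolation=cv2.INTER_CUBIC)
cv2.imwrite("pics/t6.png",np.clip(255*(np.hstack([f(d["top"]["image"]),f(t["image"])])/255.)**.6,0,255).astype(np.uint8))
E
```

```text
(no output)
```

View pics/t6.png

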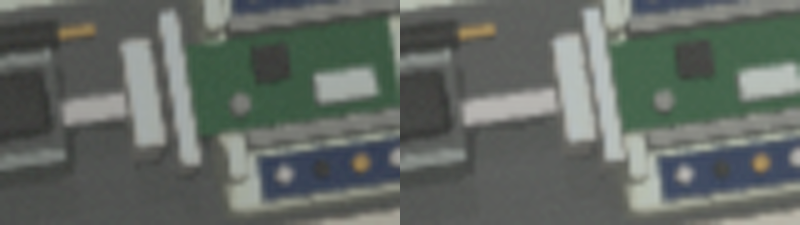

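The picture shows the jaw advanced about 15 mm (two teeth kept) and the module moved about 10 mm, still a few mm short. In stroke 3 I'll feel for the solid stop.

servo_tool:
  commands:
    - [0, 0, 0, 0.004, 0]
    - [0, 0, 0, 0.007, 0]
    - [0, 0, 0, 0.01, 0]
    - [0, 0, 0, 0.012, 0]
    - [0, 0, 0, 0.0135, 0]
    - [0, 0, 0, 0.0135, 0]

```text
time_s: 11.38
tool_pos: [0.5622, 0.1247, 0.0776]
tool_rot: [-0.0, 0.65, 0.76, 0.0]
force: [-1.1, 2.6, 5.0]
finger_gap: 0.002
gripper_force: 2.4
```

servo_tool:
  commands:
    - [0, 0, 0, 0.001, 0]
    - [0, 0, 0, 0.0015, 0]
    - [0, 0, 0, 0.0015, 0]

```text
time_s: 11.63
tool_pos: [0.5623, 0.1247, 0.0766]
tool_rot: [-0.0, 0.65, 0.76, 0.0]
force: [-2.6, 2.3, 6.4]
finger_gap: 0.003
gripper_force: 3.4
```

servo_tool:
  commands:
    - [0, 0, 0, 0.001, 0]
    - [0, 0, 0, 0.0015, 0]
    - [0, 0, 0, 0.0015, 0]

```text
time_s: 11.88
tool_pos: [0.5623, 0.1248, 0.0752]
tool_rot: [-0.0, 0.65, 0.76, 0.0]
force: [-2.5, 3.4, 8.5]
finger_gap: -0.001
gripper_force: 3.7
```

servo_tool:
  commands:
    - [0, 0, 0, 0.001, 0]
    - [0, 0, 0, 0.0015, 0]
    - [0, 0, 0, 0.0015, 0]

```text
time_s: 12.13
tool_pos: [0.5624, 0.1248, 0.0737]
tool_rot: [-0.0, 0.65, 0.76, 0.0]
force: [-3.1, 5.4, 7.9]
finger_gap: 0.003
gripper_force: 3.9
```

servo_tool:
  commands:
    - [0, 0, 0, 0.001, 0]
    - [0, 0, 0, 0.0015, 0]
    - [0, 0, 0, 0.0015, 0]

```text
time_s: 12.38
tool_pos: [0.5624, 0.1249, 0.0726]
tool_rot: [0.0, 0.65, 0.76, 0.001]
force: [-4.0, 4.3, 10.6]
finger_gap: 0.002
gripper_force: 5.4
```

servo_tool:
  commands:
    - [0, 0, 0, 0.001, 0]
    - [0, 0, 0, 0.001, 0]

```text
time_s: 12.55
tool_pos: [0.5625, 0.1249, 0.0718]
tool_rot: [0.0, 0.65, 0.76, 0.001]
force: [-6.6, 4.9, 13.0]
finger_gap: -0.001
gripper_force: 6.7
```

servo_tool:
  commands:
    - [0, 0, 0, 0.001, 0]
    - [0, 0, 0, 0.001, 0]

```text
time_s: 12.72
tool_pos: [0.5625, 0.1249, 0.071]
tool_rot: [0.0, 0.65, 0.76, 0.001]
force: [-6.6, 3.6, 16.1]
finger_gap: 0.002
gripper_force: 7.9
```

servo_tool:
  commands:
    - [0, 0, 0, 0.0005, 0]
    - [0, 0, 0, 0.0005, 0]
    - [0, 0, 0, 0.0005, 0]

```text
time_s: 12.97
tool_pos: [0.5625, 0.1249, 0.0707]
tool_rot: [0.0, 0.65, 0.76, 0.001]
force: [-6.5, 4.4, 15.6]
finger_gap: 0.002
gripper_force: 8.3
```

servo_tool:
  commands:
    - [0, 0, 0, 0.0005, 0]
    - [0, 0, 0, 0.001, 0]
    - [0, 0, 0, 0.001, 0]
    - [0, 0, 0, 0.001, 0]
    - [0, 0, 0, 0.001, 0]

```text
time_s: 13.38
tool_pos: [0.5626, 0.125, 0.0699]
tool_rot: [0.0, 0.65, 0.76, 0.001]
force: [-7.8, 3.9, 18.8]
finger_gap: -0.001
gripper_force: 9.5
```

```bash
python3 - <<'E'
from cell import *
from h import *
d=pickle.load(open("s0.pkl","rb"));t6=pickle.load(open("t6.pkl","rb"))["image"];t=snapshot("top")["image"]
# shift of green card patch between pictures via phase correlation along the slide
def tm(a,b):
    P=a[188:205,285:298];r=cv2.matchTemplate(cv2.resize(b[180:215,272:318],None,fx=8,fy=8,interpolation=3),cv2.resize(P,None,fx=8,fy=8,interpolation=3),cv2.TM_CCOEFF_NORMED)
    _,m,_,l=cv2.minMaxLoc(r);return m,(l[0]/8+272-285),(l[1]/8+180-188)
a=d["top"]["image"]
print("0->6",tm(a,t6),"0->now",tm(a,t),"self",tm(a,a))
E
```

```text
0->6 (0.9202857613563538, 5.0, -1.0) 0->now (0.9312567114830017, 5.0, -1.0) self (1.0, 0.0, 0.0)
```

It is solid part-way through the stroke at 18.8 N, so the module is home. I'll let the trigger up and cross to the release button.

servo_tool:
  commands:
    - [0, 0, 0, -0.01, 0]
    - [0, 0, 0, -0.03, 0]
    - [0, 0, 0, -0.07, 0]
    - [0, 0, 0, -0.07, 0]
    - [0, -0.03, 0, -0.07, 0]
    - [0, -0.065, 0, -0.07, 0]
    - [0, -0.1, 0, -0.07, 0]
    - [0, -0.135, 0, -0.07, 0]
    - [0, -0.135, 0, -0.065, 0]
    - [0, -0.135, 0, -0.055, 0]
    - [0, -0.135, 0, -0.045, 0]
    - [0, -0.135, 0, -0.035, 0]
    - [0, -0.135, 0, -0.03, 0]
    - [0, -0.135, 0, -0.03, 0]

```text
time_s: 14.6
tool_pos: [0.5825, -0.008, 0.0962]
tool_rot: [-0.001, 0.649, 0.761, -0.001]
force: [-0.1, 0.0, 0.1]
finger_gap: -0.001
gripper_force: 0.0
```

servo_tool:
  commands:
    - [0, 0, 0, 0.002, 0]
    - [0, 0, 0, 0.004, 0]
    - [0, 0, 0, 0.006, 0]
    - [0, 0, 0, 0.006, 0]

```text
time_s: 14.93
tool_pos: [0.5833, -0.0088, 0.0921]
tool_rot: [0.0, 0.65, 0.76, 0.0]
force: [0.6, 0.8, 0.2]
finger_gap: -0.004
gripper_force: 0.0
```

servo_tool:
  commands:
    - [0, 0, 0, 0.001, 0]
    - [0, 0, 0, 0.002, 0]
    - [0, 0, 0, 0.003, 0]
    - [0, 0, 0, 0.003, 0]

```text
time_s: 15.27
tool_pos: [0.5834, -0.0089, 0.0893]
tool_rot: [0.0, 0.65, 0.76, 0.0]
force: [0.6, 0.4, 1.8]
finger_gap: -0.001
gripper_force: 0.8
```

Contact on the button. I'll press to the hard stop.

servo_tool:
  commands:
    - [0, 0, 0, 0.001, 0]
    - [0, 0, 0, 0.002, 0]
    - [0, 0, 0, 0.003, 0]
    - [0, 0, 0, 0.004, 0]
    - [0, 0, 0, 0.005, 0]
    - [0, 0, 0, 0.005, 0]
    - [0, 0, 0, 0.005, 0]

```text
time_s: 15.85
tool_pos: [0.5834, -0.0089, 0.0843]
tool_rot: [0.0, 0.65, 0.76, 0.0]
force: [0.5, -0.6, 2.3]
finger_gap: 0.001
gripper_force: 1.4
```

servo_tool:
  commands:
    - [0, 0, 0, 0.001, 0]
    - [0, 0, 0, 0.0015, 0]
    - [0, 0, 0, 0.0015, 0]
    - [0, 0, 0, 0.0015, 0]

```text
time_s: 16.18
tool_pos: [0.5836, -0.0089, 0.0838]
tool_rot: [0.0, 0.65, 0.76, 0.0]
force: [-2.8, -0.2, 12.7]
finger_gap: 0.004
gripper_force: 6.2
```

Hard stop reached. I'll hold for 1.7 s, then check the jaw before letting go.

servo_tool:
  commands:
    - [0, 0, 0, 0, 0]
    - [0, 0, 0, 0, 0]
    - [0, 0, 0, 0, 0]
    - [0, 0, 0, 0, 0]
    - [0, 0, 0, 0, 0]
    - [0, 0, 0, 0, 0]
    - [0, 0, 0, 0, 0]
    - [0, 0, 0, 0, 0]
    - [0, 0, 0, 0, 0]
    - [0, 0, 0, 0, 0]
    - [0, 0, 0, 0, 0]
    - [0, 0, 0, 0, 0]
    - [0, 0, 0, 0, 0]
    - [0, 0, 0, 0, 0]
    - [0, 0, 0, 0, 0]
    - [0, 0, 0, 0, 0]
    - [0, 0, 0, 0, 0]
    - [0, 0, 0, 0, 0]
    - [0, 0, 0, 0, 0]
    - [0, 0, 0, 0, 0]

```text
time_s: 17.85
tool_pos: [0.5836, -0.0089, 0.0838]
tool_rot: [0.0, 0.65, 0.76, 0.0]
force: [-3.7, -0.2, 12.3]
finger_gap: -0.001
gripper_force: 6.2
```

```bash
python3 - <<'E'
from cell import *
from h import *
d=pickle.load(open("s0.pkl","rb"))
for n,a,b in(("side",(250,205),(290,250)),):
    s=snapshot(n);X=np.array([.5836,-.0083,.068]);u=np.array([.162,-.987,0])
    for im in(d[n]["image"],s["image"]):
        g=cv2.cvtColor(im,cv2.COLOR_BGR2GRAY);L=[]
        for k in np.arange(.02,.12,.003):   # profile along the jaw's top edge, 20 mm off the middle line to the robot side
            x=X+u*k+np.array([-.987,-.162,0])*.018+[0,0,.028]
            c=np.array(s["R"])@x+s["t"];p=c[:2]/c[2]*s["fx"]+[s["cx"],s["cy"]]
            L.append(int(g[int(round(p[1])),int(round(p[0]))]))
        print(n,L)
E
```

```text
side [32, 25, 31, 48, 36, 47, 64, 46, 35, 24, 47, 47, 56, 59, 122, 129, 130, 122, 112, 70, 87, 122, 131, 89, 55, 55, 60, 44, 29, 24, 29, 28, 60, 50]
side [28, 39, 43, 61, 47, 58, 44, 60, 81, 99, 104, 104, 107, 101, 74, 74, 75, 73, 74, 74, 75, 74, 72, 72, 83, 83, 109, 108, 86, 72, 73, 68, 33, 29]
```

The jaw has moved back about 16 mm from its starting place, so it is at its rearmost. The plate has moved in. I'll let go and retreat straight up.

servo_tool:
  commands:
    - [0, 0, 0, -0.005, 0]
    - [0, 0, 0, -0.015, 0]
    - [0, 0, 0, -0.04, 0]
    - [0, 0, 0, -0.08, 0]
    - [0, 0, 0, -0.11, 0]
    - [0, 0, 0, -0.11, 0]
    - [0, 0, 0, -0.11, 0]
    - [0, 0, 0, -0.11, 0]
    - [0, 0, 0, -0.11, 0]

```text
time_s: 18.65
tool_pos: [0.5827, -0.0089, 0.1914]
tool_rot: [-0.001, 0.65, 0.76, -0.001]
force: [0.6, -0.0, 0.7]
finger_gap: -0.002
gripper_force: 0.0
```

```bash
python3 - <<'E'
from cell import *
o=observe();print(o["time_s"],o["tool_pos"],o["force"]);print(sign_off())
E
```

```text
18.65 [ 0.58272816 -0.00885284  0.1914145 ] [ 0.62565855 -0.02551143  0.68723726]
the job is handed in; nothing more can be done
None
```

The job is handed in at 18.7 s with no verdict returned: the trigger went solid part-way through the third stroke at about 19 N straight down (module home), the release was held until the side camera showed the jaw fully back, and the arm retreated clear.

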